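# Ease open the wider spring-lid kit case

## Task

Open the wider of the two grey kit cases, ready for packing: press the button in its lid and keep steadying the lid as it rises, so that it comes up gently all the way to its stop instead of snapping open. Leave it standing fully open and let go; the narrower case stays shut.

Things in the scene. Friction and masses are not known exactly. Their poses are not given: they have to be found in the camera images.
- wide_lid (a joint): Flat 10 mm lid of the wider grey case (fixed box 220 mm wide, 130 deep, rim 52 high, lid top 62 mm up), hinged on the long side away from the robot. Opening angle, rad: 0 shut, 1.3 at its stop, where the spring keeps it. Latched when shut. Unlatched, the spring lifts with about 3 N at the button, less as it opens; let go before it is half open it snaps up at over 3 rad/s.
- wide_button_top (a point): Centre of the top of the black push button in that lid: 26 mm deep, 40 wide, 8 proud of the lid, 20 mm in from the front edge, mid-width. Goes down 5 mm at about 2 N; the catch frees after 3 mm. Held down, the lid stays shut under the finger, and then rises with it as the finger backs off along the arc. Moves with the lid. Lid shut: x points to the hinge, y left along it, z up.
- wide_hinge (a point): Middle of the wider case's hinge line, on its far rim: 52 mm above the table, 110 mm behind and 18 mm below the shut button's top. x points level from case front to back (away from the robot), y left along the hinge, z up; yaw within 0.35 rad. The lid's front edge swings up and then back (+x) on a 130 mm radius about y.
- narrow_lid (a joint): Lid of the narrower grey case: same make, depth and button, but 130 mm wide; same angle values. Stays shut (0). The two cases stand side by side about 0.4 m apart, either one on the left.
Things that resemble listed ones, but are neither listed nor needed, are in the scene too. Leave any red look-alike of the part that bears narrow_lid alone.

How it is judged:
By the outcome, as a careful person would: the job done as asked, in the order asked, and still so for the second after the job is handed in, with the robot touching nothing.
It also fails if it takes over 35 s, if anything falls off the work surface, if the arm or the gripper's body presses on something with over 40 N, if the wrist force passes 120 N, or if a joint passes its speed limit or range.

## Robot

A 6-joint arm with a two-finger parallel gripper is mounted at the origin on the work surface; the furniture and walls round the work are solid. World frame = base frame: x ahead of the robot, y to its left, z up, the work surface at z = 0. Lengths are in mm, angles in degrees, forces in N, time in s.
With the tool pointing down it reaches from about 300 to 850 mm from the base axis. Payload 4.2 kg.
Tool frame: the origin (TCP) lies at the very end of the fingers, on their centre line; the grasp point (between the pads) lies 19 mm behind it; z points along the fingers, y is the line along which they close (so a half turn about z gives the same grasp; the last joint's range is limited). The gripper opens to 91 mm and grips with 3 to 60 N. Pads are 32 mm wide; open, the fingers measure 118 mm over their backs; the gripper's body (76 mm by 178 mm) begins 60 mm behind the grasp point.
Start: joints at [74.828, 18.312, 89.639, -0, 72.044, -1.146], TCP at [139.361, 557.876, 173.976] pointing down, gripper open.
Joint ranges: [-177.97, 177.97], [-48.28, 115.42], [12.27, 149.76], [-77.06, 257.06], [2.81, 150.46], [-146.56, 146.56]. Speed limits (degrees/s): [147.25, 147.25, 180, 180, 180, 180].

## Interface

Orientations are given as [roll, pitch, yaw] about the fixed x, y, z axes, in that order (R = Rz(yaw) Ry(pitch) Rx(roll)).
In Python, from workcell import env, eyes gives the robot as it stands.
- The arm moves only by the tool send_rows, never from a script. Its argument "targets" is text: rows parted by semicolons, each of 7 numbers parted by spaces: the shift along the tool's x, y, z in m, then the turn, a rotation vector about the tool's x, y, z in degrees, then the opening in per cent of the stroke, from 0 (shut) to 100 (fully open). A call has 1 to 12 rows; each row is the pose to reach, as a shift and turn from the pose commanded when the call began, along the tool's axes at that moment; what a row does not reach only later rows make up. A row lasts 1/12 s, in which the tool goes at most 41.7 mm and 7.16 degrees, less where a joint would pass 70% of its speed; a pose out of reach is approached as far as the arm can. A call with a gripper value outside its range is refused whole. The fingers move at their own pace and stop on an object; "grip_force" is the grip in N (left out, the last holds). Time passes only in rows, so rows that repeat a pose let the fingers close. It gives the time, the measured TCP pose, the force, the opening and the grip force at its end, in the units of the state.
- env.state(): the state, without advancing time (a new reading comes with each control period).
- eyes.grab_frame(name): name is "side" or "top" or "wrist"; returns a dict with "image" (420x560x3 uint8, blue, green, red), "fovy" (degrees; the focal length in pixels is half the picture's height over the tangent of half this angle, whatever the lens; pixels are square), "cx", "cy" (the principal point, pixels), "eye" and "attitude" of the camera in the world. Camera axes: x right, y up, looking along -z (the intrinsics and any distortion apply to the point x, -y, -z); pixel columns grow to the right and rows downward; lengths in mm; the calibration is good to about 2 mm. A picture is of the moment at which its call begins. There is no depth.
- env.job_done(): hands the job in; it is judged then, once.
The state is a dict: "time_s": time; "qpos": joint angles; "qvel": joint speeds; "effort": joint torques, N m; "ee_pos": TCP position; "ee_rot": TCP orientation; "force": force on the tool from outside, world axes, zero at the start; "torque": the same for the moment, N m; "gripper_width": finger opening in mm; "gripper_force": force on a finger pad.
Only numpy, scipy, OpenCV 4.12 (cv2) and the standard library are available. Lean on these libraries where they do the work, as an engineer would, in place of code of your own. Each camera call takes 0.05 s, during which the arm holds its last target. There are 200 camera calls.

## Working session

There is one attempt and no reset: what is moved stays moved. The work goes in short steps, Python scripts to look and compute and a tool call to move; the robot and the scene stay as the last step left them, time stands still between calls to the robot, and variables do not carry over. Pictures are saved under pics/ and viewed, at most 10 in all, crops included, and the job is handed in when it is done.

Besides the shell and the picture viewer there is one more tool, called after ">>>" by a JSON object that holds its "name" and its "arguments", one argument or row to a line. send_rows: Moves the arm, as the interface text tells. Its arguments: {"type":"object","properties":{"targets":{"type":"string"},"grip_force":{"type":"number"}},"required":["targets"]}

```bash
mkdir -p pics; ls
python3 - <<'E'
from workcell import env, eyes
import cv2,numpy as np
for n in ("top","side"):
    f=eyes.grab_frame(n); cv2.imwrite(f"pics/{n}0.png",f["image"])
    print(n,{k:v for k,v in f.items() if k!="image"})
print(env.state())
E
```

```text
pics
top {'fovy': 43.38549515211854, 'cx': 276.75959390881854, 'cy': 215.14378777641548, 'eye': array([ 371.74732192,   81.1064548 , 1357.18167568]), 'attitude': array([  6.56306517,   0.9198668 , -91.72448217])}
side {'fovy': 48.2883726153012, 'cx': 286.85456783420284, 'cy': 212.0613822594538, 'eye': array([  85.97446274, -674.9928592 ,  769.02463738]), 'attitude': array([ 51.80781118,  -1.32235054, -30.70176416])}
{'time_s': 0.1, 'qpos': array([ 7.48273184e+01,  1.83467443e+01,  8.96980952e+01, -7.63424446e-04,
        7.20435908e+01, -1.14564297e+00]), 'qvel': array([ 0.07130642, -0.05108763, -0.30260064,  0.0214007 ,  0.08961557,
        0.0356248 ]), 'effort': array([ 5.24346433e-04, -4.13332772e+01, -2.32509255e+01,  7.30965030e-02,
        4.21612593e-02, -5.40652297e-05]), 'ee_pos': array([139.23814825, 557.36934461, 173.22571755]), 'ee_rot': array([-1.79911573e+02, -1.04233605e-03,  1.65973197e+02]), 'force': array([0.44645876, 0.77745215, 0.21529747]), 'torque': array([-0.01226219, -0.02443955,  0.06439069]), 'gripper_force': 0.0, 'gripper_width': 91.4928679647114}
```

View pics/top0.png

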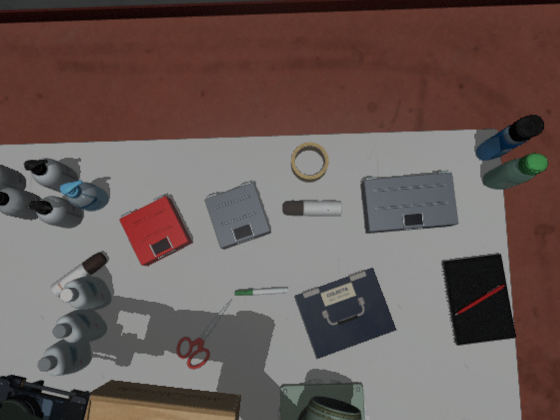

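View pics/side0.png

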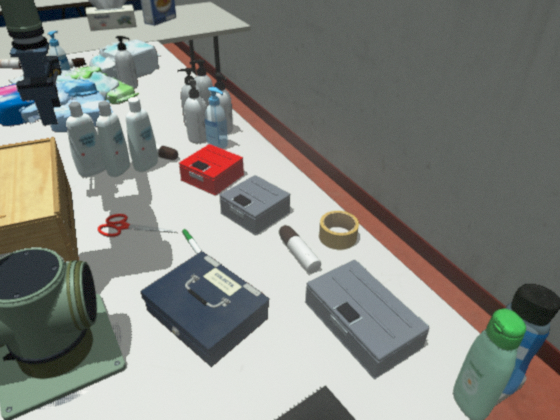

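The top view shows the wide grey case at about (408,200) with its button at (413,220). The narrow grey case is at (238,215), the red look-alike at (157,230). I'll enlarge the wide case.

```bash
cat > h.py <<'E'
import numpy as np
from scipy.spatial.transform import Rotation as R
def ray(f,u,v):
    H=f["image"].shape[0]; fl=H/2/np.tan(np.radians(f["fovy"]/2))
    d=np.array([(u-f["cx"])/fl,-(v-f["cy"])/fl,-1.])
    return np.array(f["eye"]),R.from_euler("xyz",f["attitude"],degrees=True).apply(d)
def atz(f,u,v,z):
    e,d=ray(f,u,v); return e+d*(z-e[2])/d[2]
def proj(f,p):
    H=f["image"].shape[0]; fl=H/2/np.tan(np.radians(f["fovy"]/2))
    c=R.from_euler("xyz",f["attitude"],degrees=True).inv().apply(np.array(p)-f["eye"])
    return f["cx"]-fl*c[0]/c[2], f["cy"]+fl*c[1]/c[2]
E
python3 - <<'E'
import cv2,numpy as np
a=cv2.imread("pics/top0.png")[160:245,350:470]; b=cv2.imread("pics/side0.png")[255:375,295:435]
a=cv2.resize(a,None,fx=5,fy=5,interpolation=cv2.INTER_CUBIC);b=cv2.resize(b,None,fx=5,fy=5,interpolation=cv2.INTER_CUBIC)
cv2.imwrite("pics/tc.png",a);cv2.imwrite("pics/sc.png",b)
E
```

```text
(no output)
```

View pics/tc.png

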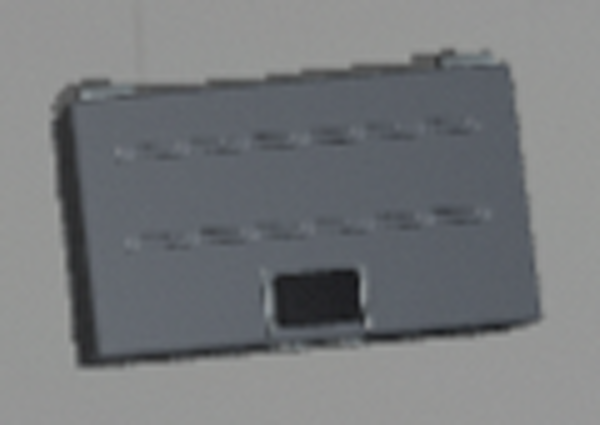

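View pics/sc.png

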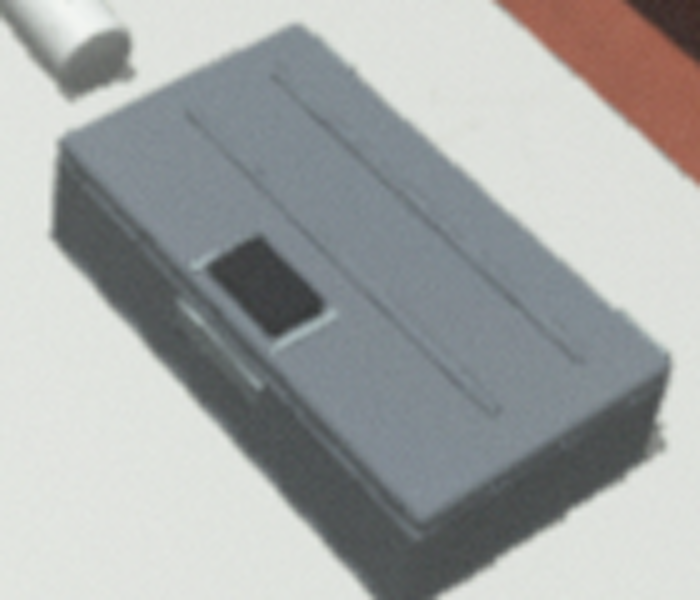

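The crops show the wide case's lid corners and black button: centre at (413.4,219.4) in top and (348.4,312.2) in side.

Run:
```python
from workcell import env, eyes
from h import *
T=eyes.grab_frame("top");S=eyes.grab_frame("side")
for n,f,o,c,b in(("top",T,(350,160),[(97,357),(75,98),(508,65),(540,318)],(319,299)),("side",S,(295,255),[(62,143),(300,25),(668,358),(420,525)],(268,287))):
    g=lambda p,z:atz(f,o[0]+p[0]/5-.4,o[1]+p[1]/5-.4,z)
    FL,BL,BR,FR=[g(p,62) for p in c]
    print(n,"button",g(b,70).round(1),"corners",[p[:2].round(1) for p in(FL,BL,BR,FR)])
    y=(BL+FL-BR-FR); print("yaw",np.degrees(np.arctan2(-y[0],y[1])), "w",np.linalg.norm(y)/2,"d",np.linalg.norm(BL+BR-FL-FR)/2,"centre",((FL+BL+BR+FR)/4).round(1))
```

```text
top button [ 499.3 -236.    70. ] corners [array([ 474.9, -127.7]), array([ 604.2, -123.3]), array([ 613.7, -338.2]), array([ 487.3, -345.3])]
yaw 2.893572456945348 w 216.48227481037387 d 127.918789749354 centre [ 545.  -233.6   62. ]
side button [ 498.7 -240.7   70. ] corners [array([ 474.7, -133.1]), array([ 602.5, -125.5]), array([ 614.3, -337.9]), array([ 486.2, -348. ])]
yaw 3.1161993025173595 w 213.94989128305488 d 128.27659155653978 centre [ 544.4 -236.1   62. ]
```

```bash
cat >> h.py <<'E'
def rows(p0,r0,wps,g=0):
    "wps: list of (pos, Rotation); text rows relative to commanded pose p0,r0 (one row each)"
    out=[]
    for p,r in wps:
        d=r0.inv().apply(np.array(p)-p0)/1000; t=(r0.inv()*r).as_rotvec(degrees=True)
        out.append(" ".join("%.4f"%x for x in d)+" "+" ".join("%.2f"%x for x in t)+" %g"%g)
    return ";".join(out)
rpy=lambda *a:R.from_euler("xyz",a,degrees=True)
E
python3 - <<'E'
from h import *
p0=np.array([139.361,557.876,173.976]);r0=rpy(180,0,166)
print(rows(p0,r0,[((139.4,557.9,374),r0),((450,100,374),rpy(180,0,93)),((499.5,-237.5,200),rpy(180,0,93)),((499.5,-237.5,110),rpy(180,0,93))]))
E
```

```text
-0.0000 0.0000 -0.2000 0.00 0.00 0.00 0;-0.4122 -0.3691 -0.2000 -0.00 -0.00 73.00 0;-0.5419 -0.6846 -0.0260 -0.00 -0.00 73.00 0;-0.5419 -0.6846 0.0640 -0.00 -0.00 73.00 0
```

>>> {"name": "send_rows", "arguments": {
  "targets": "0 0 -0.2 0 0 0 0;0 0 -0.2 0 0 0 0;0 0 -0.2 0 0 0 0;0 0 -0.2 0 0 0 0;0 0 -0.2 0 0 0 0;-0.41 -0.37 -0.2 0 0 73 0;-0.41 -0.37 -0.2 0 0 73 0;-0.41 -0.37 -0.2 0 0 73 0;-0.41 -0.37 -0.2 0 0 73 0;-0.41 -0.37 -0.2 0 0 73 0;-0.41 -0.37 -0.2 0 0 73 0;-0.41 -0.37 -0.2 0 0 73 0"
}}

```text
time_s: 1.2
ee_pos: [302.5, 313.9, 374.0]
ee_rot: [180.0, -0.0, 115.5]
force: [0.8, 0.2, 0.7]
gripper_width: 14.1
gripper_force: 0.0
```

Run:
```python
from h import *
p0=np.array([302.5,313.9,374.0]);r0=rpy(180,0,115.5)
r=rpy(180,0,93)
print(rows(p0,r0,[((430,100,374),r),((499.5,-237.5,200),r)]))
```

```text
-0.2480 0.0230 0.0000 0.00 -0.00 22.50 0;-0.5825 -0.0596 0.1740 0.00 -0.00 22.50 0
```

>>> {"name": "send_rows", "arguments": {
  "targets": "-0.248 0.023 0 0 0 22.5 0;-0.248 0.023 0 0 0 22.5 0;-0.248 0.023 0 0 0 22.5 0;-0.248 0.023 0 0 0 22.5 0;-0.248 0.023 0 0 0 22.5 0;-0.248 0.023 0 0 0 22.5 0;-0.5825 -0.0596 0.174 0 0 22.5 0;-0.5825 -0.0596 0.174 0 0 22.5 0;-0.5825 -0.0596 0.174 0 0 22.5 0;-0.5825 -0.0596 0.174 0 0 22.5 0;-0.5825 -0.0596 0.174 0 0 22.5 0;-0.5825 -0.0596 0.174 0 0 22.5 0"
}}

```text
time_s: 2.2
ee_pos: [476.9, -117.5, 260.3]
ee_rot: [180.0, -0.0, 93.3]
force: [0.4, -0.5, -0.3]
gripper_width: 0.6
gripper_force: 0.0
```

Run:
```python
from workcell import env
from h import *
s=env.state();print(s["ee_pos"],s["ee_rot"],s["time_s"],s["qpos"])
r=rpy(180,0,93);print(rows(s["ee_pos"],rpy(*s["ee_rot"]),[((499.5,-237.5,150),r)]))
```

```text
[ 476.93423335 -117.54783153  260.32242453] [ 1.79984894e+02 -1.00342777e-02  9.33213268e+01] 2.2 [-1.51979516e+01  8.07221447e+00  9.09459115e+01  1.44923221e-02
  8.09707375e+01 -1.85215500e+01]
-0.1211 0.0155 0.1103 0.02 -0.01 0.32 0
```

>>> {"name": "send_rows", "arguments": {
  "targets": "-0.121 0.0155 0.11 0 0 -0.3 0;-0.121 0.0155 0.11 0 0 -0.3 0;-0.121 0.0155 0.11 0 0 -0.3 0;-0.121 0.0155 0.11 0 0 -0.3 0;-0.121 0.0155 0.11 0 0 -0.3 0;-0.121 0.0155 0.11 0 0 -0.3 0;-0.121 0.0155 0.11 0 0 -0.3 0"
}}

```text
time_s: 2.78
ee_pos: [499.8, -235.2, 151.7]
ee_rot: [180.0, -0.0, 93.6]
force: [0.4, -0.1, -0.3]
gripper_width: 0.4
gripper_force: 0.0
```

Run:
```python
from workcell import env,eyes
from h import *
import cv2
f=eyes.grab_frame("wrist");S=eyes.grab_frame("side")
s=env.state();print(s["ee_pos"],s["ee_rot"],s["time_s"],s["qpos"],s["force"])
print(f["eye"],f["attitude"],"btn",proj(f,(499.5,-237.5,70)),"tcp",proj(f,s["ee_pos"]))
print("side: tcp",proj(S,s["ee_pos"]))
c=np.vstack([f["image"],S["image"]])
cv2.imwrite("pics/w1.png",f["image"])
```

```text
[ 500.38939075 -234.83544192  152.78290692] [1.79865334e+02 5.37629396e-02 9.37086690e+01] 2.8833 [-2.63472540e+01  1.70556031e+01  9.46490536e+01  2.25313364e-02
  6.81518597e+01 -3.00643450e+01] [-0.33226737  0.3706269   0.00332589]
[ 493.97415445 -163.44141998  361.9987657 ] [-15.03328993  -0.02707485   3.60935158] btn (np.float64(278.70960629585915), np.float64(203.20035987037127)) tcp (np.float64(280.50328274021615), np.float64(228.1464908290103))
side: tcp (np.float64(351.7934554276333), np.float64(279.4443782271921))
```

View pics/w1.png

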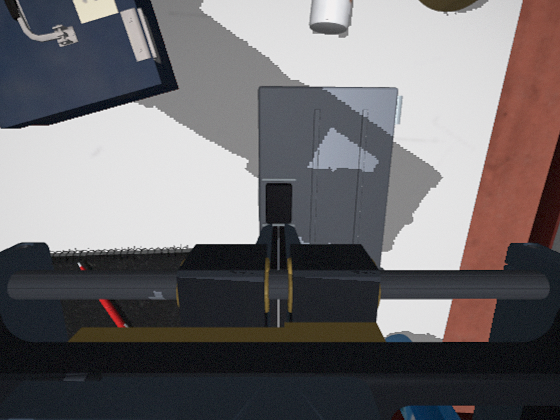

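The wrist view shows the button centred near (278.5,203), matching my prediction (278.7,203.2), so the estimate holds. Next: descend just above the button, offset slightly towards the hinge.

Run:
```python
from workcell import env
from h import *
s=env.state()
r=rpy(180,0,93.2);print(rows(s["ee_pos"],rpy(*s["ee_rot"]),[((508,-237,76),r)]))
```

```text
-0.0026 0.0073 0.0768 0.13 0.05 0.51 0
```

>>> {"name": "send_rows", "arguments": {
  "targets": "-0.0026 0.0075 0.03 0 0 0.4 0;-0.0026 0.0075 0.05 0 0 0.4 0;-0.0026 0.0075 0.065 0 0 0.4 0;-0.0026 0.0075 0.075 0 0 0.4 0;-0.0026 0.0075 0.076 0 0 0.4 0;-0.0026 0.0075 0.076 0 0 0.4 0"
}}

```text
time_s: 3.38
ee_pos: [507.8, -237.2, 76.0]
ee_rot: [179.9, 0.0, 93.3]
force: [0.2, -0.1, 0.1]
gripper_width: 0.5
gripper_force: 0.0
```

>>> {"name": "send_rows", "arguments": {
  "targets": "0 0 0.002 0 0 0 0;0 0 0.004 0 0 0 0;0 0 0.006 0 0 0 0;0 0 0.007 0 0 0 0;0 0 0.008 0 0 0 0;0 0 0.009 0 0 0 0;0 0 0.010 0 0 0 0;0 0 0.010 0 0 0 0;0 0 0.010 0 0 0 0"
}}

```text
time_s: 4.13
ee_pos: [507.3, -237.7, 65.1]
ee_rot: [-180.0, -0.0, 93.2]
force: [0.1, 0.0, -0.2]
gripper_width: 0.2
gripper_force: 0.0
```

>>> {"name": "send_rows", "arguments": {
  "targets": "0 0 0.0005 0 0 0 0;0 0 0.001 0 0 0 0;0 0 0.001 0 0 0 0"
}}

```text
time_s: 4.38
ee_pos: [507.3, -237.6, 64.1]
ee_rot: [-180.0, -0.0, 93.2]
force: [-0.2, 0.3, 0.9]
gripper_width: 0.5
gripper_force: 0.0
```

Run:
```python
from workcell import env,eyes
from h import *
import cv2
S=eyes.grab_frame("side");f=eyes.grab_frame("wrist")
s=env.state();print(s["ee_pos"],s["force"],s["torque"])
c=cv2.resize(S["image"][240:380,290:440],None,fx=3.9,fy=3.9,interpolation=cv2.INTER_CUBIC)[:546,:585]
w=cv2.resize(f["image"][80:240,230:290],None,fx=3.4,fy=3.4,interpolation=cv2.INTER_CUBIC)
w=np.vstack([w,np.zeros((546-w.shape[0],w.shape[1],3),np.uint8)])
cv2.imwrite("pics/p1.png",np.hstack([c,w]))
```

```text
[ 507.35066079 -237.65850786   64.19022259] [-0.01432504 -0.06577171 -0.49806232] [-0.05264379  0.05700474  0.03422263]
```

View pics/p1.png

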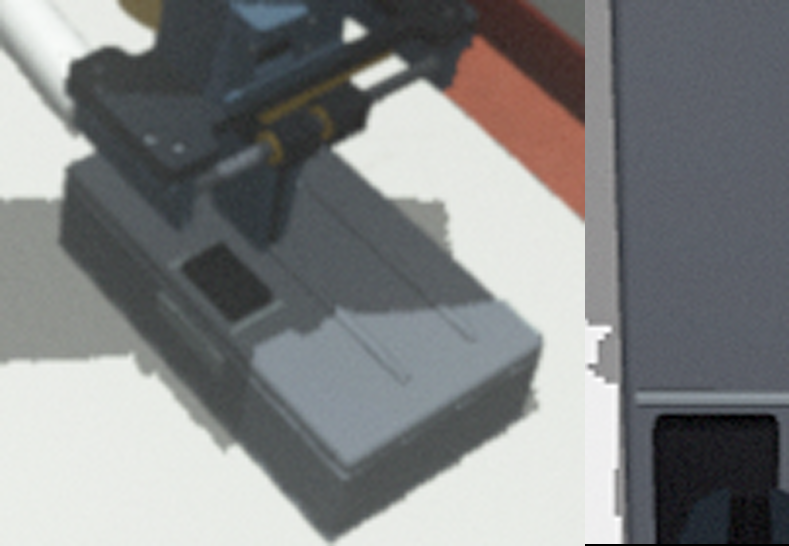

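Run:
```python
from workcell import env,eyes
from h import *
S=eyes.grab_frame("side");f=eyes.grab_frame("wrist");s=env.state();t=s["ee_pos"]
k=lambda p:((np.array(p)-(290,240))*3.9).round()
print("tcp side crop",k(proj(S,t)),"front corner",k(proj(S,t+[-13.5,0,0])),"right corner",k(proj(S,t+[0,-16,0])),"rear",k(proj(S,t+[13.5,-16,0])), s["force"])
q=lambda p:((np.array(p)-(230,80))*3.4+(585,0)).round()
print("wrist tcp",q(proj(f,t)),"button far/near edges",q(proj(f,(499.5,-237.5+20,70))),q(proj(f,(499.5,-237.5-20,70))))
```

```text
tcp side crop [236. 277.] front corner [214. 288.] right corner [256. 300.] rear [278. 289.] [ 0.03323408  0.67104641 -0.36912109]
wrist tcp [754. 504.] button far/near edges [721. 416.] [712. 599.]
```

Run:
```python
from workcell import env,eyes
import cv2,numpy as np
S=eyes.grab_frame("side")
c=S["image"][270:330,320:400].astype(float)
c=np.clip(255*(c/255)**0.5,0,255).astype(np.uint8)
cv2.imwrite("pics/p2.png",cv2.resize(c,None,fx=9,fy=9,interpolation=cv2.INTER_CUBIC))
```

```text
(no output)
```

View pics/p2.png

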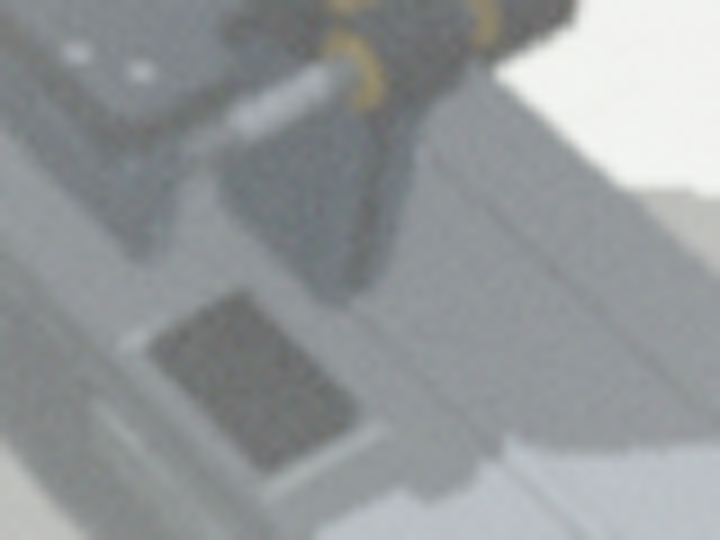

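Run:
```python
from workcell import env,eyes
from h import *
S=eyes.grab_frame("side");f=eyes.grab_frame("wrist");s=env.state();t=s["ee_pos"];r=rpy(*s["ee_rot"])
k=lambda p:((np.array(proj(S,p))-(320,270))*9).round()
q=lambda p:((np.array(proj(f,p))-(230,80))*3.4+(585,0)).round()
for h in(0,10,20,30,40):
    for y in(-13.5,0,13.5): print(h,y,[(k(t+r.apply([x,y,-h])),q(t+r.apply([x,y,-h]))) for x in(16,-16)])
```

```text
0 -13.5 [(array([179., 348.]), array([689., 430.])), (array([275., 448.]), array([691., 574.]))]
0 0 [(array([227., 321.]), array([754., 430.])), (array([324., 420.]), array([754., 574.]))]
0 13.5 [(array([275., 295.]), array([819., 430.])), (array([372., 393.]), array([816., 574.]))]
10 -13.5 [(array([183., 317.]), array([686., 443.])), (array([280., 417.]), array([689., 593.]))]
10 0 [(array([232., 291.]), array([754., 443.])), (array([330., 389.]), array([754., 593.]))]
10 13.5 [(array([280., 265.]), array([822., 443.])), (array([378., 362.]), array([819., 593.]))]
20 -13.5 [(array([188., 286.]), array([683., 458.])), (array([285., 385.]), array([686., 613.]))]
20 0 [(array([237., 259.]), array([755., 458.])), (array([335., 358.]), array([754., 613.]))]
20 13.5 [(array([285., 233.]), array([826., 458.])), (array([384., 331.]), array([823., 613.]))]
30 -13.5 [(array([192., 254.]), array([680., 473.])), (array([291., 354.]), array([683., 636.]))]
30 0 [(array([242., 228.]), array([755., 473.])), (array([341., 326.]), array([755., 636.]))]
30 13.5 [(array([290., 202.]), array([830., 473.])), (array([390., 299.]), array([826., 636.]))]
40 -13.5 [(array([197., 222.]), array([676., 491.])), (array([296., 322.]), array([680., 661.]))]
40 0 [(array([247., 196.]), array([755., 491.])), (array([346., 294.]), array([755., 661.]))]
40 13.5 [(array([296., 170.]), array([834., 491.])), (array([396., 267.]), array([831., 661.]))]
```

The picture shows the finger's lower edge running from about (215,170) to (340,300). The button, (150–355, 290–470), is fully uncovered and no force is read. Both cameras put the real closed fingertip about 38 mm above the nominal TCP, so I will descend further while watching the force.

>>> {"name": "send_rows", "arguments": {
  "targets": "0 0 0.002 0 0 0 0;0 0 0.004 0 0 0 0;0 0 0.006 0 0 0 0;0 0 0.008 0 0 0 0;0 0 0.010 0 0 0 0;0 0 0.012 0 0 0 0;0 0 0.014 0 0 0 0;0 0 0.016 0 0 0 0;0 0 0.018 0 0 0 0;0 0 0.020 0 0 0 0;0 0 0.020 0 0 0 0"
}}

```text
time_s: 5.65
ee_pos: [507.1, -237.5, 43.8]
ee_rot: [-180.0, -0.0, 93.2]
force: [0.3, -0.4, 1.7]
gripper_width: 0.1
gripper_force: 0.0
```

Run:
```python
from workcell import env,eyes
import cv2,numpy as np
S=eyes.grab_frame("side");f=eyes.grab_frame("wrist");print(env.state()["ee_pos"],env.state()["force"])
g=lambda c:np.clip(255*(c/255.)**0.5,0,255).astype(np.uint8)
a=cv2.resize(g(S["image"][275:335,320:380]),(540,540),interpolation=cv2.INTER_CUBIC)
b=cv2.resize(g(f["image"][190:280,250:290]),(240,540),interpolation=cv2.INTER_CUBIC)
cv2.imwrite("pics/p3.png",np.hstack([a,b]))
```

```text
[ 507.30327009 -237.65271255   44.12617232] [ 0.40252254 -0.14644292 -0.30962549]
```

View pics/p3.png

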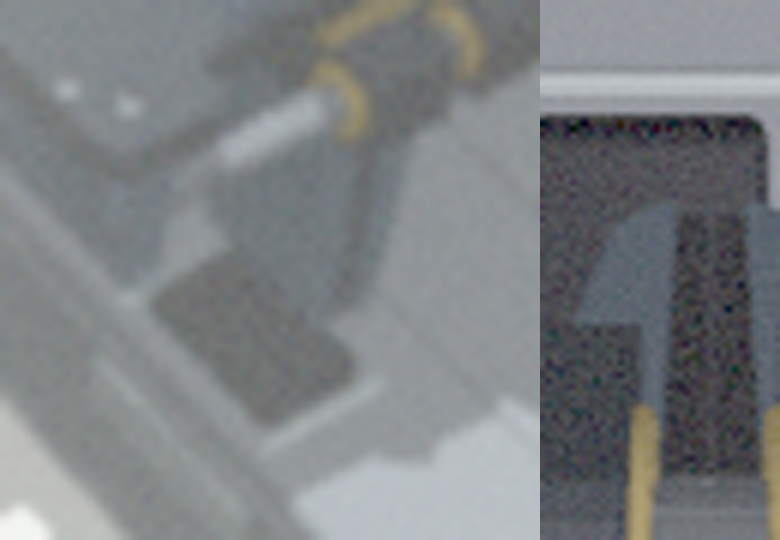

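The picture shows the fingertip edge from about (210,190) to (335,320), now overlapping the rear corner of the button in the image but still above it. I will continue down gently.

>>> {"name": "send_rows", "arguments": {
  "targets": "0 0 0.002 0 0 0 0;0 0 0.004 0 0 0 0;0 0 0.006 0 0 0 0;0 0 0.008 0 0 0 0;0 0 0.009 0 0 0 0;0 0 0.010 0 0 0 0;0 0 0.010 0 0 0 0"
}}

```text
time_s: 6.33
ee_pos: [507.2, -237.6, 34.0]
ee_rot: [-180.0, -0.0, 93.2]
force: [-1.1, -0.1, -0.4]
gripper_width: 0.3
gripper_force: 0.0
```

>>> {"name": "send_rows", "arguments": {
  "targets": "0 0 0.001 0 0 0 0;0 0 0.002 0 0 0 0;0 0 0.002 0 0 0 0;0 0 0.002 0 0 0 0"
}}

```text
time_s: 6.67
ee_pos: [507.3, -237.7, 32.2]
ee_rot: [-180.0, -0.0, 93.2]
force: [0.9, 0.2, -0.3]
gripper_width: 0.6
gripper_force: 0.0
```

>>> {"name": "send_rows", "arguments": {
  "targets": "0 0 0.001 0 0 0 0;0 0 0.002 0 0 0 0;0 0 0.002 0 0 0 0"
}}

```text
time_s: 6.92
ee_pos: [507.5, -237.7, 30.2]
ee_rot: [180.0, 0.0, 93.2]
force: [0.2, 0.4, 0.4]
gripper_width: 0.2
gripper_force: 0.2
```

>>> {"name": "send_rows", "arguments": {
  "targets": "0 0 0.001 0 0 0 0;0 0 0.002 0 0 0 0;0 0 0.002 0 0 0 0"
}}

```text
time_s: 7.17
ee_pos: [507.4, -237.7, 28.2]
ee_rot: [180.0, 0.0, 93.2]
force: [-0.6, 0.3, 1.1]
gripper_width: 0.5
gripper_force: 0.7
```

>>> {"name": "send_rows", "arguments": {
  "targets": "0 0 0.001 0 0 0 0;0 0 0.0015 0 0 0 0;0 0 0.0015 0 0 0 0"
}}

```text
time_s: 7.42
ee_pos: [507.5, -237.7, 26.8]
ee_rot: [180.0, 0.0, 93.2]
force: [-0.5, 0.6, 2.8]
gripper_width: 0.6
gripper_force: 1.5
```

>>> {"name": "send_rows", "arguments": {
  "targets": "0 0 0.0005 0 0 0 0;0 0 0.001 0 0 0 0;0 0 0.001 0 0 0 0"
}}

```text
time_s: 7.67
ee_pos: [507.3, -237.8, 25.7]
ee_rot: [180.0, 0.0, 93.2]
force: [-0.9, -0.2, 2.8]
gripper_width: 0.2
gripper_force: 1.6
```

Run:
```python
from workcell import env,eyes
import numpy as np
F=[]
for i in range(3):
    eyes.grab_frame("side");s=env.state();F.append(np.r_[s["force"],s["gripper_force"],s["ee_pos"]])
print(np.array(F).round(2))
```

```text
[[-1.2700e+00 -1.0200e+00  2.2700e+00  1.5800e+00  5.0731e+02 -2.3774e+02
   2.5740e+01]
 [-8.1000e-01 -4.9000e-01  3.1400e+00  1.5800e+00  5.0729e+02 -2.3774e+02
   2.5750e+01]
 [-3.6000e-01 -4.8000e-01  2.6900e+00  1.5800e+00  5.0729e+02 -2.3772e+02
   2.5710e+01]]
```

>>> {"name": "send_rows", "arguments": {
  "targets": "0 0 0.0005 0 0 0 0;0 0 0.001 0 0 0 0;0 0 0.001 0 0 0 0"
}}

```text
time_s: 8.07
ee_pos: [507.2, -237.7, 24.8]
ee_rot: [-180.0, 0.0, 93.2]
force: [-1.4, -0.1, 5.9]
gripper_width: 0.4
gripper_force: 2.5
```

```bash
cat > arc.py <<'E'
from h import *
L=40;a=11;h=13;K=.4
def pose(ph):  # case-frame (u,w) of TCP and tilt
    th=K*ph;c,s=np.cos(ph),np.sin(ph);ct,st=np.cos(th),np.sin(th)
    r=102+a
    P=np.array([-r*c+h*s,r*s+h*c])
    return P+a*np.array([ct,-st])+L*np.array([-st,-ct]),th
ph=np.radians(np.r_[0,np.cumsum([.4,.7]+[1.1]*76)])
for c in range(0,78,12):
    p0,t0=pose(ph[c]);Y=np.array([np.cos(t0),-np.sin(t0)]);Z=np.array([-np.sin(t0),-np.cos(t0)])
    o=[]
    for i in range(c+1,min(c+13,79)):
        p,t=pose(ph[i]);d=(p-p0)/1000
        o.append("0 %.4f %.4f %.2f 0 0 0"%(d@Y,d@Z,np.degrees(t-t0)))
    print("phi to %.1f tilt %.1f TCP u,w"%(np.degrees(ph[min(c+12,78)]),np.degrees(t)),p.round(),";".join(o))
E
python3 arc.py
python3 - <<'E'
from workcell import eyes
from h import *
S=eyes.grab_frame("side");t=np.array([507.3,-237.7,64.1]);r=rpy(180,0,93.2)
for y in (-89,-60):
  for x in(-38,-16,16,38): print(y,x,[((np.array(proj(S,t+r.apply([x,y,-z])))-(320,270))*9).round() for z in(40,60,79)])
E
```

```text
phi to 12.1 tilt 4.8 TCP u,w [-100.   -4.] 0 -0.0000 -0.0008 0.16 0 0 0;0 -0.0000 -0.0021 0.44 0 0 0;0 -0.0000 -0.0042 0.88 0 0 0;0 0.0000 -0.0062 1.32 0 0 0;0 0.0001 -0.0083 1.76 0 0 0;0 0.0002 -0.0104 2.20 0 0 0;0 0.0004 -0.0124 2.64 0 0 0;0 0.0006 -0.0145 3.08 0 0 0;0 0.0008 -0.0165 3.52 0 0 0;0 0.0011 -0.0186 3.96 0 0 0;0 0.0015 -0.0206 4.40 0 0 0;0 0.0018 -0.0226 4.84 0 0 0
phi to 25.3 tilt 10.1 TCP u,w [-93.  19.] 0 0.0002 -0.0020 0.44 0 0 0;0 0.0005 -0.0041 0.88 0 0 0;0 0.0008 -0.0061 1.32 0 0 0;0 0.0012 -0.0081 1.76 0 0 0;0 0.0016 -0.0101 2.20 0 0 0;0 0.0020 -0.0121 2.64 0 0 0;0 0.0025 -0.0140 3.08 0 0 0;0 0.0030 -0.0160 3.52 0 0 0;0 0.0035 -0.0179 3.96 0 0 0;0 0.0041 -0.0198 4.40 0 0 0;0 0.0047 -0.0218 4.84 0 0 0;0 0.0054 -0.0237 5.28 0 0 0
phi to 38.5 tilt 15.4 TCP u,w [-80.  39.] 0 0.0005 -0.0019 0.44 0 0 0;0 0.0011 -0.0039 0.88 0 0 0;0 0.0017 -0.0058 1.32 0 0 0;0 0.0023 -0.0077 1.76 0 0 0;0 0.0030 -0.0095 2.20 0 0 0;0 0.0037 -0.0114 2.64 0 0 0;0 0.0044 -0.0132 3.08 0 0 0;0 0.0052 -0.0151 3.52 0 0 0;0 0.0060 -0.0169 3.96 0 0 0;0 0.0069 -0.0187 4.40 0 0 0;0 0.0078 -0.0204 4
[... 1259 characters left out ...]
0.88 0 0 0;0 0.0044 -0.0035 1.32 0 0 0;0 0.0060 -0.0046 1.76 0 0 0;0 0.0075 -0.0057 2.20 0 0 0;0 0.0091 -0.0067 2.64 0 0 0
-89 -38 [array([ 70., 561.]), array([ 78., 495.]), array([ 86., 430.])]
-89 -16 [array([  1., 484.]), array([  8., 418.]), array([ 15., 353.])]
-89 16 [array([-95., 376.]), array([-90., 310.]), array([-85., 245.])]
-89 38 [array([-159.,  305.]), array([-154.,  239.]), array([-150.,  175.])]
-60 -38 [array([187., 495.]), array([196., 429.]), array([206., 365.])]
-60 -16 [array([117., 420.]), array([126., 354.]), array([134., 290.])]
-60 16 [array([ 20., 316.]), array([ 27., 250.]), array([ 33., 185.])]
-60 38 [array([-45., 247.]), array([-39., 181.]), array([-33., 116.])]
```

>>> {"name": "send_rows", "arguments": {
  "targets": "0 0 -0.0008 0.16 0 0 0;0 0 -0.0021 0.44 0 0 0;0 0 -0.0042 0.88 0 0 0;0 0 -0.0062 1.32 0 0 0;0 0.0001 -0.0083 1.76 0 0 0;0 0.0002 -0.0104 2.2 0 0 0;0 0.0004 -0.0124 2.64 0 0 0;0 0.0006 -0.0145 3.08 0 0 0;0 0.0008 -0.0165 3.52 0 0 0;0 0.0011 -0.0186 3.96 0 0 0;0 0.0015 -0.0206 4.4 0 0 0;0 0.0018 -0.0226 4.84 0 0 0"
}}

```text
time_s: 9.12
ee_pos: [509.1, -237.6, 47.5]
ee_rot: [-175.1, -0.0, 93.2]
force: [-1.0, -0.9, 2.9]
gripper_width: 0.4
gripper_force: 1.3
```

Run:
```python
from workcell import env,eyes
import cv2,numpy as np
S=eyes.grab_frame("side");s=env.state();print(s["ee_pos"],s["ee_rot"],s["force"],s["gripper_force"])
g=lambda c:np.clip(255*(c/255.)**0.5,0,255).astype(np.uint8)
cv2.imwrite("pics/p4.png",cv2.resize(g(S["image"][240:380,290:430]),(560,560),interpolation=cv2.INTER_CUBIC))
```

```text
[ 509.80105683 -237.54837041   47.8204189 ] [-1.75159918e+02  1.53970863e-03  9.32405337e+01] [-0.05202035 -0.39484333  3.18533426] 1.4157850854098797
```

View pics/p4.png

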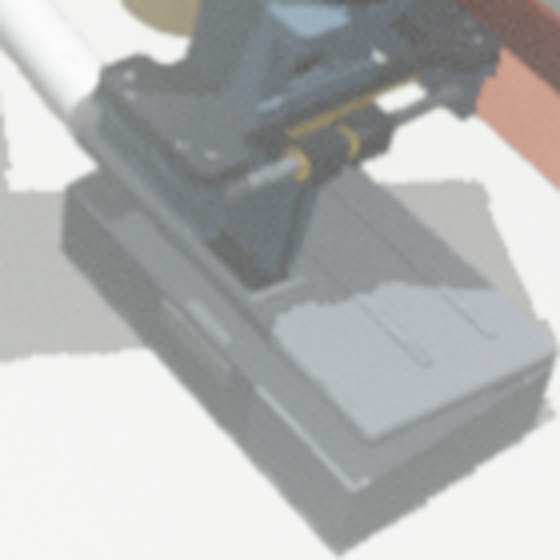

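The picture shows the lid lifted about 12°, with its gap open at the front and the fingertip on the button at about (250,270). Force is a steady 3 N, so I continue along the arc.

>>> {"name": "send_rows", "arguments": {
  "targets": "0 0.0002 -0.002 0.44 0 0 0;0 0.0005 -0.0041 0.88 0 0 0;0 0.0008 -0.0061 1.32 0 0 0;0 0.0012 -0.0081 1.76 0 0 0;0 0.0016 -0.0101 2.2 0 0 0;0 0.002 -0.0121 2.64 0 0 0;0 0.0025 -0.014 3.08 0 0 0;0 0.003 -0.016 3.52 0 0 0;0 0.0035 -0.0179 3.96 0 0 0;0 0.0041 -0.0198 4.4 0 0 0;0 0.0047 -0.0218 4.84 0 0 0;0 0.0054 -0.0237 5.28 0 0 0"
}}

```text
time_s: 10.17
ee_pos: [516.7, -237.1, 70.6]
ee_rot: [-169.9, -0.0, 93.2]
force: [2.7, -1.0, 0.4]
gripper_width: 0.6
gripper_force: 0.9
```

>>> {"name": "send_rows", "arguments": {
  "targets": "0 0.0005 -0.0019 0.44 0 0 0;0 0.0011 -0.0039 0.88 0 0 0;0 0.0017 -0.0058 1.32 0 0 0;0 0.0023 -0.0077 1.76 0 0 0;0 0.003 -0.0095 2.2 0 0 0;0 0.0037 -0.0114 2.64 0 0 0;0 0.0044 -0.0132 3.08 0 0 0;0 0.0052 -0.0151 3.52 0 0 0;0 0.006 -0.0169 3.96 0 0 0;0 0.0069 -0.0187 4.4 0 0 0;0 0.0078 -0.0204 4.84 0 0 0;0 0.0087 -0.0222 5.28 0 0 0"
}}

```text
time_s: 11.17
ee_pos: [528.9, -236.4, 90.9]
ee_rot: [-164.5, -0.0, 93.2]
force: [1.2, -0.9, -0.6]
gripper_width: 0.4
gripper_force: 0.7
```

>>> {"name": "send_rows", "arguments": {
  "targets": "0 0.0008 -0.0018 0.44 0 0 0;0 0.0016 -0.0036 0.88 0 0 0;0 0.0025 -0.0054 1.32 0 0 0;0 0.0034 -0.0071 1.76 0 0 0;0 0.0043 -0.0088 2.2 0 0 0;0 0.0053 -0.0105 2.64 0 0 0;0 0.0063 -0.0122 3.08 0 0 0;0 0.0073 -0.0139 3.52 0 0 0;0 0.0084 -0.0155 3.96 0 0 0;0 0.0095 -0.0171 4.4 0 0 0;0 0.0106 -0.0187 4.84 0 0 0;0 0.0117 -0.0202 5.28 0 0 0"
}}

```text
time_s: 12.17
ee_pos: [545.6, -235.5, 107.3]
ee_rot: [-159.3, -0.0, 93.2]
force: [0.2, 0.3, -0.8]
gripper_width: 0.4
gripper_force: 0.5
```

>>> {"name": "send_rows", "arguments": {
  "targets": "0 0.001 -0.0016 0.44 0 0 0;0 0.0021 -0.0032 0.88 0 0 0;0 0.0032 -0.0048 1.32 0 0 0;0 0.0044 -0.0064 1.76 0 0 0;0 0.0055 -0.0079 2.2 0 0 0;0 0.0067 -0.0094 2.64 0 0 0;0 0.0079 -0.0109 3.08 0 0 0;0 0.0092 -0.0124 3.52 0 0 0;0 0.0105 -0.0138 3.96 0 0 0;0 0.0118 -0.0152 4.4 0 0 0;0 0.0131 -0.0166 4.84 0 0 0;0 0.0145 -0.0179 5.28 0 0 0"
}}

```text
time_s: 13.17
ee_pos: [565.5, -234.4, 118.9]
ee_rot: [-154.0, -0.0, 93.2]
force: [0.4, 0.2, 0.2]
gripper_width: 0.5
gripper_force: 0.3
```

>>> {"name": "send_rows", "arguments": {
  "targets": "0 0.0013 -0.0014 0.44 0 0 0;0 0.0026 -0.0028 0.88 0 0 0;0 0.0039 -0.0042 1.32 0 0 0;0 0.0052 -0.0056 1.76 0 0 0;0 0.0066 -0.0069 2.2 0 0 0;0 0.008 -0.0082 2.64 0 0 0;0 0.0094 -0.0094 3.08 0 0 0;0 0.0109 -0.0106 3.52 0 0 0;0 0.0123 -0.0118 3.96 0 0 0;0 0.0138 -0.013 4.4 0 0 0;0 0.0154 -0.0141 4.84 0 0 0;0 0.0169 -0.0152 5.28 0 0 0"
}}

```text
time_s: 14.17
ee_pos: [587.3, -233.1, 125.0]
ee_rot: [-148.7, -0.0, 93.2]
force: [-0.1, -0.1, 0.2]
gripper_width: 0.4
gripper_force: 0.0
```

>>> {"name": "send_rows", "arguments": {
  "targets": "0 0.0015 -0.0012 0.44 0 0 0;0 0.0029 -0.0024 0.88 0 0 0;0 0.0044 -0.0035 1.32 0 0 0;0 0.006 -0.0046 1.76 0 0 0;0 0.0075 -0.0057 2.2 0 0 0;0 0.0091 -0.0067 2.64 0 0 0;0 0.0091 -0.0067 2.64 0 0 0"
}}

```text
time_s: 14.75
ee_pos: [598.9, -232.4, 125.5]
ee_rot: [-146.1, -0.0, 93.3]
force: [-0.1, 0.6, 0.6]
gripper_width: 0.6
gripper_force: 0.0
```

Run:
```python
from workcell import env,eyes
import numpy as np
F=[]
for i in range(3):
    eyes.grab_frame("side");s=env.state();F.append(np.r_[s["force"],s["gripper_force"],s["ee_pos"]])
print(np.array(F).round(2),s["qpos"].round(1),s["time_s"])
```

```text
[[ 1.7000e-01  3.8000e-01  3.2000e-01  0.0000e+00  5.9869e+02 -2.3241e+02
   1.2560e+02]
 [-3.0000e-02  4.0000e-02 -7.3000e-01  0.0000e+00  5.9851e+02 -2.3250e+02
   1.2586e+02]
 [ 2.4000e-01 -1.0000e-01  2.1000e-01  0.0000e+00  5.9842e+02 -2.3255e+02
   1.2605e+02]] [-16.1  47.   54.2 -11.4 110.8 -20.3] 14.9
```

>>> {"name": "send_rows", "arguments": {
  "targets": "0 0.006 -0.005 0 0 0 0;0 0.012 -0.02 0 0 0 0;0 0.015 -0.04 0 0 0 0;0 0.015 -0.065 0 0 0 0;0 0.015 -0.09 0 0 0 0;0 0.015 -0.115 0 0 0 0;0 0.015 -0.14 0 0 0 0;0 0.015 -0.16 0 0 0 0;0 0.015 -0.16 0 0 0 0;0 0.015 -0.16 0 0 0 0"
}}

```text
time_s: 15.73
ee_pos: [680.6, -222.4, 242.4]
ee_rot: [-146.9, 0.3, 93.4]
force: [-1.1, -0.6, 0.3]
gripper_width: 0.4
gripper_force: 0.0
```

Run:
```python
from workcell import env,eyes
import cv2,numpy as np
S=eyes.grab_frame("side");T=eyes.grab_frame("top");s=env.state();print(s["ee_pos"],s["force"],s["time_s"])
cv2.imwrite("pics/end.png",np.hstack([cv2.resize(S["image"][150:400,180:460],(400,357)),cv2.resize(T["image"][100:350,200:480],(400,357))]))
```

```text
[ 680.59334442 -222.69277321  242.17211593] [-0.77266133  0.68225288 -0.58119231] 15.8333
```

View pics/end.png

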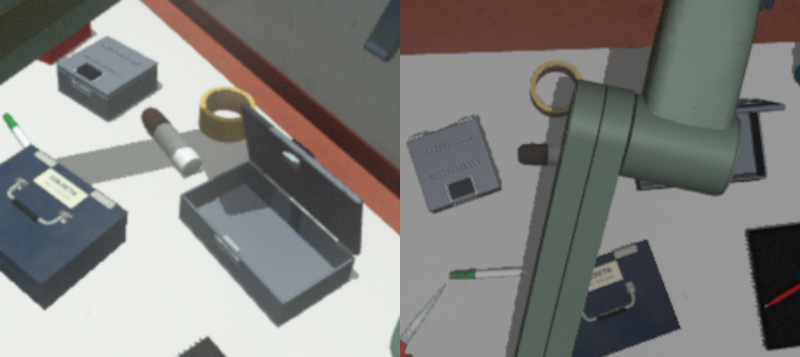

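The picture shows the wide case standing fully open, with its lid upright from about (250,110) to (360,250). The narrow case at (107,75) is shut, and the arm is clear of everything.

```bash
python3 -c "
from workcell import env
print(env.job_done())"
```

```text
the job is handed in; nothing more can be done
None
```

The wide case stands fully open: I pressed the button and steadied the lid by finger until contact faded near its stop. The narrow case is still shut and the arm is clear; the job was handed in at about 16 s.

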